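# Clamp a drilling template on the bench block with a holdfast

## Robot

A 6-joint arm with a two-finger parallel gripper is mounted at the origin on a cart in front of the work surface, level with it; the furniture and walls round the work are solid. World frame = base frame: x ahead of the robot, y to its left, z up, the work surface at z = 0. Lengths are in m, angles in rad, forces in N, time in s.
With the tool pointing down it reaches from about 0.35 to 0.725 m from the base axis. Payload 6 kg.
Tool frame: the origin (TCP) lies midway between the tips of the shut fingers; the grasp point (between the pads) lies 19 mm behind it; z points along the fingers, y is the line along which they close (so a half turn about z gives the same grasp; the last joint's range is limited). The gripper opens to 85 mm and grips with 20 to 120 N. Pads are 22 mm wide; open, the fingers measure 114 mm over their backs; the gripper's body (76 mm by 85 mm) begins 54 mm behind the grasp point. The pads swing forward as they close: fully open they stand 13 mm farther back than shut.
Start: joints at [1.63, 0.04, 0.085, 0, -1.615, -0.334], TCP at [0.163, 0.577, 0.231] pointing down, gripper open.
Joint ranges: [-2.56, 2.56], [-1.29, 2.01], [-1.08, 1.49], [-3.29, 1.98], [-2.81, -0.18], [-2.99, 2.99]. Speed limits (rad/s): [2.57, 2.57, 3.01, 3.14, 3.14, 3.14].

## Interface

Orientations are given as a unit quaternion [w, x, y, z].
In Python, from rig import manip gives the robot as it stands.
- The arm moves only by the shell command python3 -m handwheel 'ROWS' [FORCE]. ROWS is JSON, a list of rows, each an object of numbers: "x", "y", "z": the shift along the tool's x, y, z in mm; "wx", "wy", "wz": the turn, a rotation vector about the tool's x, y, z in rad; "fingers": the opening in per cent of the stroke, from 0 (shut) to 100 (fully open). A call has 1 to 20 rows; each row shifts and turns the commanded pose from where the row before left it, along the tool's axes as they then stand; what a row does not reach is not made up. A row lasts 1/10 s, in which the tool goes at most 50 mm and 8.59 degrees, less where a joint would pass 70% of its speed; a pose out of reach is approached as far as the arm can. A call with a gripper value outside its range is refused whole. The fingers move at their own pace and stop on an object; FORCE is the grip in N (left out, the last holds). Time passes only in rows, so rows that do not move let the fingers close. It gives the time, the measured TCP pose, the force, the opening and the grip force at its end, in the units of the state.
- manip.get_obs(): the state, without advancing time (a new reading comes with each control period).
- manip.get_image(name): name is "scene" or "top" or "wrist"; returns the picture (480x640x3 uint8, red, green, blue); there is no depth.
- manip.camera_model(name): a dict with "fov_y" (degrees; the focal length in pixels is half the picture's height over the tangent of half this angle, whatever the lens; pixels are square), "cx", "cy" (the principal point, pixels), "pose" (4x4, takes a point from camera to world coordinates). Camera axes: x right, y up, looking along -z (the intrinsics and any distortion apply to the point x, -y, -z); pixel columns grow to the right and rows downward; lengths in m; the calibration is good to about 2 mm. The wrist camera is an equidistant fisheye: a pixel r from the principal point sees the ray r / f radians off the axis. A picture is of the moment at which its call begins: read the wrist's pose just before it. camera_model takes no time and is no camera call; for the wrist camera it gives the pose at the moment of the call.
- manip.job_done(): hands the job in; it is judged then, once.
The state is a dict: "clock": time; "qpos": joint angles; "qd": joint speeds; "joint_torque": joint torques, N m; "position": TCP position; "tool_rot": TCP orientation; "contact_force": force on the tool from outside, world axes, zero at the start; "ft_torque": the same for the moment, N m; "opening": finger opening in m; "finger_force": force on a finger pad.
Only numpy, scipy, OpenCV 4.12 (cv2) and the standard library are available. Lean on these libraries where they do the work, as an engineer would, in place of code of your own. Each camera call takes 0.05 s, during which the arm holds its last target. There are 200 camera calls.

## Task

Lower the drilling template over the two dogs of the bench block, its large hole on the thick dog, until it lies flush, and let go of it; then swing the holdfast's arm round until its foot is over the middle of the template, between the dogs. Take the mallet and knock the holdfast down with brisk blows (strike it; do not push it down with the gripper) until it is fully home, its collar on the block and its foot clamping the template. Finally set the mallet down on the bench again; do not knock the tape measure, the sanding block or the chisel out of place.

Things in the scene. Friction and masses are not known exactly. Their poses are not given: they have to be found in the camera images.
- bench_block: hardwood bench block with dog holes, fixed to the bench, 260 x 100 x 40 mm. Origin: centre of its underside, on the bench; x along its length towards the holdfast, z up. Two steel dogs (upright round pins with rounded noses) stand 24 mm above its top on its centre line: a 20 mm thick one at x = -90 mm and a 14 mm thick one at x = 0. The holdfast's hole is at x = +92 mm, y = 0
- block_seat (a point): point on the top face of the block (40 mm above the bench), half-way between the two dogs; axes as the block's. The middle of the seated template's underside belongs here. Beware: a mitre saw stands to the left of the work (beyond world y = 0.42 m), and a shelf board hangs 0.40 m above the bench on the robot's right, nearest corner about x = 0.65, y = -0.10 m
- template: aluminium drilling template, loose, 150 x 58 x 16 mm, 0.35 kg, lying flat. Origin: centre of its underside; x along its length, z up. Two locating holes go through it on its centre line: a 22.4 mm one at x = -45 mm (for the thick dog) and a 16.4 mm one at x = +45 mm (for the thin dog), so it goes on one way round only, its x along the block's x. Four small steel bushes in a row along its +y edge
- template_mid (a point): centre of the template, half-way up (8 mm above its underside); axes as the template's. Grasp across the 58 mm width
- holdfast_turn (a joint): turn of the steel holdfast about its upright shank in the block, rad: 0 with the arm pointing along the block's -x, right over the middle of the template's seat; positive is counter-clockwise from above. Starts between 1.0 and 1.9 (arm swung aside, to the block's -y side). It turns stiffly (0.12 N m) and stays where it is left
- holdfast_drop (a joint): how far the holdfast has been driven down into the block, m: 0 highest, 0.028 fully home (its collar on the block). Starts at 0 to 0.006. Friction in the hole (13 N) holds it where it is left; about 8 to 15 N drives it down. On a seated template the foot touches at 0.022 and its rubber-sprung mount gives over the last 6 mm
- holdfast: the holdfast, dark forged steel: 19 mm shank with a 32 mm stop collar, a round crown 36 mm across on top to be struck, and a curved round arm, 18 mm thick, that reaches out to the foot 137 mm from the shank's axis. Origin: on the shank's axis at the block's top when the holdfast is highest; x along the arm, z up
- holdfast_crown (a point): centre of the flat top of the crown, on the shank's axis, 108 mm above the block's top when the holdfast is highest (80 mm when fully home); the highest point of the holdfast, 18 mm higher than the arm
- holdfast_arm (a point): point on the axis of the holdfast's arm, 80 mm out from the shank, 79 mm above the block's top when highest; the arm is 18 mm thick there and free on both sides and below. x points outwards along the arm
- holdfast_foot: round steel foot under the end of the holdfast's arm, 25 mm across, 8 mm thick, on a rubber mount that gives up to 7 mm upwards. Origin: centre of its underside
- holdfast_pad (a point): centre of the foot's underside, 137 mm out from the shank's axis; 38 mm above the block's top when the holdfast is highest
- mallet: joiner's wooden mallet, 204 mm long, 0.42 kg, loose, standing on one striking face with the handle level. Origin: on the bench under the middle of its length; x from the handle to the head, z up. Head 84 (along x) x 62 x 92 mm (up), spanning x = +18 to +102 mm; handle 24 mm wide, 30 mm tall, x = -102 to +18 mm, its axis 46 mm above the bench
- mallet_grip (a point): point on the axis of the mallet's handle, 35 mm behind the head, 46 mm above the bench; axes as the mallet's. Grasp across the 24 mm width
- mallet_head (a point): centre of the mallet's head, 77 mm ahead of mallet_grip; the striking faces lie 46 mm above and below it
- tape_measure: tape measure lying on its side, 66 x 75 x 39 mm; a bystander. Origin: centre of its underside
- sanding_block: sanding block, 66 x 124 x 37 mm; a bystander. Origin: centre of its underside
- chisel: wood chisel with a wooden handle, lying flat, 28 x 256 x 28 mm; a bystander. Origin: centre of its underside

How it is judged:
On the way, in this order (a step that is already met when the one before it is completed fails the run):
1. the template lies flush on the block over both dogs and has been let go, the holdfast still up (horizontal distance between template_mid and block_seat below 0.006 m and z of template_mid in the frame of block_seat below 0.0105 m and angle between the x axis of template and the x axis of bench_block, either way round below 0.06 rad and angle between template's own z axis and vertical below 0.035 rad and contact force between the fingers and template below 0.5 N and value of joint holdfast_drop below 0.014 m), for 0.2 s.
2. the mallet strikes the holdfast and it moves down briskly (faster than 0.05 m/s) (contact force between mallet and holdfast above 2 N and velocity of joint holdfast_drop above 0.05 m/s).
At the end, for the whole second after the job is handed in: template flush on the block (within 2.5 mm) over both dogs, its middle within 6 mm of the seat; holdfast within 3 mm of fully home, its foot pressing on the template (over 1.5 N); mallet at rest on the bench, its head's centre 20 to 75 mm above the bench top (horizontal distance between template_mid and block_seat below 0.006 m and z of template_mid in the frame of block_seat below 0.0105 m and angle between the x axis of template and the x axis of bench_block, either way round below 0.06 rad and angle between template's own z axis and vertical below 0.035 rad and value of joint holdfast_drop above 0.025 m and contact force between holdfast_foot and template above 1.5 N and height (world z) of mallet_head between 0.02 and 0.075 m and linear speed of mallet below 0.02 m/s); the robot touches nothing.
It fails at once if the holdfast is driven home by pushing with the gripper or the arm instead of the mallet (value of joint holdfast_drop above 0.018 m and velocity of joint holdfast_drop above 0.01 m/s and contact force between any of the fingers, the arm and holdfast above 1 N).
It fails at once if the tape measure, the sanding block or the chisel is knocked more than 30 mm from its place (distance of any of tape_measure, sanding_block, chisel from where it was at the start of the episode above 0.03 m).
It also fails if it takes over 72 s, if anything falls off the work surface, if the arm or the gripper's body presses on something with over 40 N, if the wrist force passes 120 N, or if a joint passes its speed limit or range.

## Working session

There is one attempt and no reset: what is moved stays moved. The work goes in short steps, Python scripts to look and compute and a shell command to move; the robot and the scene stay as the last step left them, time stands still between calls to the robot, and variables do not carry over. Pictures are saved under pics/ and viewed, at most 10 in all, crops included, and the job is handed in when it is done.

```bash
mkdir -p pics; ls; python3 - <<'E'
from rig import manip
import cv2,json
for n in ("top","scene"):
    c=manip.camera_model(n);print(n,c)
    cv2.imwrite(f"pics/{n}0.png",manip.get_image(n)[:,:,::-1])
o=manip.get_obs();print(o)
E
```

```text
pics
top {'fov_y': 55.25127393893078, 'cx': 317.95045594714963, 'cy': 240.29183042821043, 'pose': array([[ 0.01106767,  0.99065072, -0.13597299,  0.48771919],
       [-0.99973542,  0.01370474,  0.01847327,  0.19170257],
       [ 0.02016403,  0.13573256,  0.9905403 ,  0.95955227],
       [ 0.        ,  0.        ,  0.        ,  1.        ]])}
scene {'fov_y': 46.88992332950543, 'cx': 317.4968088985665, 'cy': 240.6346307917573, 'pose': array([[ 0.7811074 ,  0.44353521, -0.43948577,  0.2261585 ],
       [-0.62417167,  0.53575867, -0.5686584 , -0.29722794],
       [-0.01676171,  0.71849785,  0.69532718,  0.70305076],
       [ 0.        ,  0.        ,  0.        ,  1.        ]])}
{'clock': 0.1, 'qpos': array([ 1.62974189e+00,  4.07536553e-02,  8.39033722e-02, -4.12136371e-04,
       -1.61551265e+00, -3.33706785e-01]), 'qd': array([ 0.00037951, -0.00098413,  0.0039671 ,  0.00159029, -0.00033993,
       -0.00094724]), 'joint_torque': array([-5.39352637e-03, -3.69344902e+01,  3.48279226e+01,  6.95166439e+00,
       -4.51792788e-03,  3.45510394e-06]), 'position': array([0.1626346 , 0.57722337, 0.23037287]), 'tool_rot': array([ 8.08414959e-04,  9.90579031e-01, -1.36939867e-01, -4.91174957e-05]), 'contact_force': array([ 1.12692863,  0.07500725, -0.03461965]), 'ft_torque': array([ 0.0127792 , -0.02052693, -0.00645735]), 'finger_force': 0.0, 'opening': 0.08538002155983994}
```

View pics/top0.png

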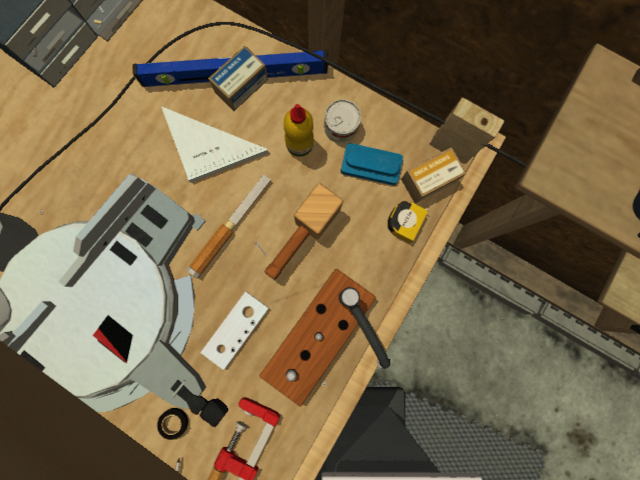

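View pics/scene0.png

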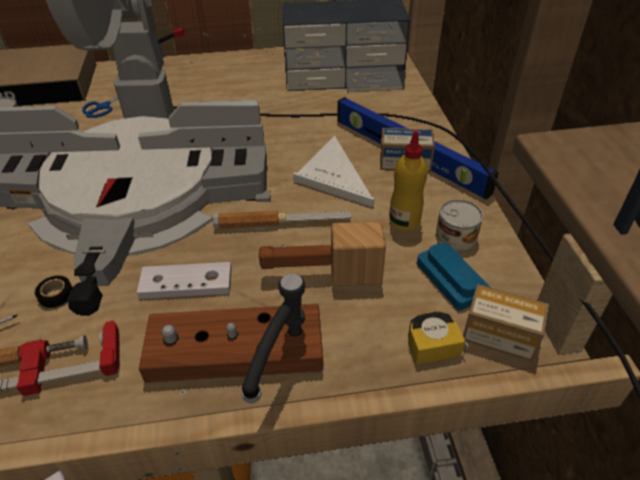

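The top view shows the template at about (235,330), its large hole towards (222,349). The block's thick dog is at (292,375), thin dog (318,337), crown (350,297), foot (385,362). The mallet runs from (272,270) to (318,210). I'll zoom in for better pixels.

```bash
cat > h.py <<'E'
import numpy as np,cv2
from rig import manip
from scipy.spatial.transform import Rotation as R
def rays(n,px,c=None):
    c=c or manip.camera_model(n); f=240/np.tan(np.radians(c['fov_y'])/2)
    px=np.atleast_2d(np.float64(px)); u=(px-[c['cx'],c['cy']])/f
    if n=='wrist':
        r=np.linalg.norm(u,axis=1)+1e-12
        d=np.c_[u[:,0]/r*np.sin(r),-u[:,1]/r*np.sin(r),-np.cos(r)]
    else: d=np.c_[u[:,0],-u[:,1],-np.ones(len(u))]
    P=c['pose']; return P[:3,3],d@P[:3,:3].T
def at(n,px,z,c=None):
    o,d=rays(n,px,c); return o+d*((z-o[2])/d[:,2])[:,None]
def proj(n,p,c=None):
    c=c or manip.camera_model(n); f=240/np.tan(np.radians(c['fov_y'])/2)
    q=(np.atleast_2d(p)-c['pose'][:3,3])@c['pose'][:3,:3]; q=q*[1,-1,-1]
    if n=='wrist':
        r=np.linalg.norm(q[:,:2],axis=1)+1e-12; th=np.arctan2(r,q[:,2]); u=q[:,:2]/r[:,None]*th[:,None]
    else: u=q[:,:2]/q[:,2:]
    return u*f+[c['cx'],c['cy']]
def tool():
    o=manip.get_obs(); q=o['tool_rot']; return o['position'],R.from_quat([q[1],q[2],q[3],q[0]])
E
python3 - <<'E'
import cv2
a=cv2.imread('pics/top0.png')[175:415,190:400]
cv2.imwrite('pics/topz.png',cv2.resize(a,(525,600),interpolation=cv2.INTER_CUBIC))
E
```

```text
(no output)
```

View pics/topz.png

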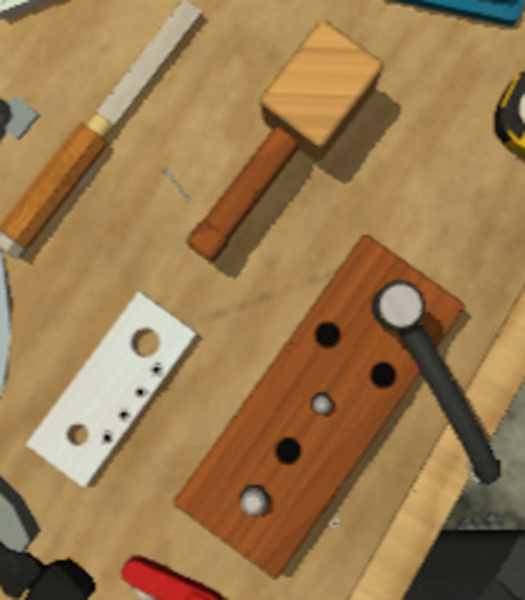

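The zoom shows the large hole at (146,342), the far end, and the small one at (78,434), so the template has to be turned about 180°. The dogs are at (254,500) and (322,403), the crown at (400,305), the foot near (487,470), and the mallet handle runs (207,240) to (288,140).

```bash
python3 - <<'E'
from h import *
np.set_printoptions(precision=4,suppress=True)
g=lambda l:np.array(l)/2.5+[190,175]-0.3
c=manip.camera_model('top')
A=lambda l,z:at('top',g(l),z,c)[:,:2]
t=A([(139,292),(200,335),(87,487),(27,443)],.016);print('templ corners',t,t.mean(0))
h=A([(146,342),(78,434)],.016);print('holes',h,h.mean(0))
b=A([(367,235),(465,305),(275,577),(176,500)],.04);print('block',b,b.mean(0))
d=A([(254,499)],.062),A([(322,402)],.062);print('dogs',d)
print('crown',A([(400,305)],.146)); print('pad',A([(487,470)],.1))
def ang(a,b): v=b-a;return np.arctan2(v[1],v[0])
print('template x ang',ang(h[0],h[1]),ang(t[0],t[3]),ang(t[1],t[2]))
print('block ang',ang(b[3],b[0]),ang(b[2],b[1]),ang(d[0][0],d[1][0]))
m=A([(323,20),(382,67),(320,148),(261,100)],.092);print('mallet head',m,m.mean(0),ang(m[3],m[0]),ang(m[2],m[1]))
m=A([(207,240),(288,140)],.061);print('handle',m,ang(*m))
p,r=tool();print(p,r.as_matrix())
cw=manip.camera_model('wrist');P=cw['pose'];print('cam in tool',r.as_matrix().T@(P[:3,3]-p),r.as_matrix().T@P[:3,:3],cw['fov_y'],cw['cx'],cw['cy'])
E
```

```text
templ corners [[0.5098 0.3211]
 [0.4756 0.2706]
 [0.3549 0.3574]
 [0.3887 0.4065]] [0.4323 0.3389]
holes [[0.4695 0.3141]
 [0.3961 0.3662]] [0.4328 0.3402]
block [[0.5569 0.1366]
 [0.5019 0.058 ]
 [0.292  0.2062]
 [0.349  0.284 ]] [0.425  0.1712]
dogs (array([[0.3536, 0.2227]]), array([[0.4263, 0.1719]]))
crown [[0.4998 0.1194]]
pad [[0.3812 0.0513]]
template x ang 2.5251411115701696 2.527204729649588 2.518152929592308
block ang -0.6166209874166091 -0.6146942287282222 -0.6098719774357452
mallet head [[0.7198 0.1749]
 [0.6832 0.1289]
 [0.6191 0.1761]
 [0.6558 0.2219]] [0.6695 0.1755] -0.6337216540430584 -0.6357664880313717
handle [[0.5498 0.2632]
 [0.6299 0.201 ]] -0.6600124669222445
[0.1626 0.5772 0.2304] [[ 0.9625 -0.2713 -0.0003]
 [-0.2713 -0.9625 -0.0016]
 [ 0.0001  0.0016 -1.    ]]
cam in tool [ 0.0817 -0.     -0.144 ] [[ 0.0006  0.9473  0.3202]
 [ 1.     -0.0007  0.0002]
 [ 0.0004  0.3202 -0.9473]] 65.70646984690485 320.9107074002642 234.71788124041248
```

```bash
cat >> h.py <<'E'
def delta(t,yaw=None):
    "tool-frame shift (mm) to world point t, then wz (rad) to yaw, and tilt wx,wy to vertical (after shift)"
    p,r=tool(); M=r.as_matrix(); y=np.arctan2(M[1,0],M[0,0])
    s=M.T@(np.array(t)-p)*1000
    if yaw is None: yaw=y
    Rt=np.c_[[np.cos(yaw),np.sin(yaw),0],[np.sin(yaw),-np.cos(yaw),0],[0,0,-1]]
    print('shift',s.round(1),'rotvec',R.from_matrix(M.T@Rt).as_rotvec().round(4),'pos',p.round(4),'yaw',y.round(4))
E
python3 -c "
from h import *
delta([.4327,.3397,.18],-.617)"
```

```text
shift [324.4 155.3  50.7] rotvec [ 0.0016 -0.0004  0.3423] pos [0.1626 0.5772 0.2304] yaw -0.2747
```

```bash
python3 -m handwheel '[{"x":32.4,"y":15.5},{"x":32.4,"y":15.5},{"x":32.4,"y":15.5},{"x":32.4,"y":15.5},{"x":32.4,"y":15.5},{"x":32.4,"y":15.5},{"x":32.4,"y":15.5},{"x":32.4,"y":15.5},{"x":32.4,"y":15.5},{"x":32.4,"y":15.8},{"z":25,"wz":0.114},{"z":26,"wz":0.114},{"wz":0.114},{},{},{}]' 60
python3 - <<'E'
from h import *
delta([.4327,.3397,.18],-.617)
im=manip.get_image('wrist');cv2.imwrite('pics/w1.png',im[:,:,::-1])
E
```

```text
shift [324.4 155.3  50.7] rotvec [ 0.0016 -0.0004  0.3423] pos [0.1626 0.5772 0.2304] yaw -0.2747$[0]: bad value
```

View pics/w1.png

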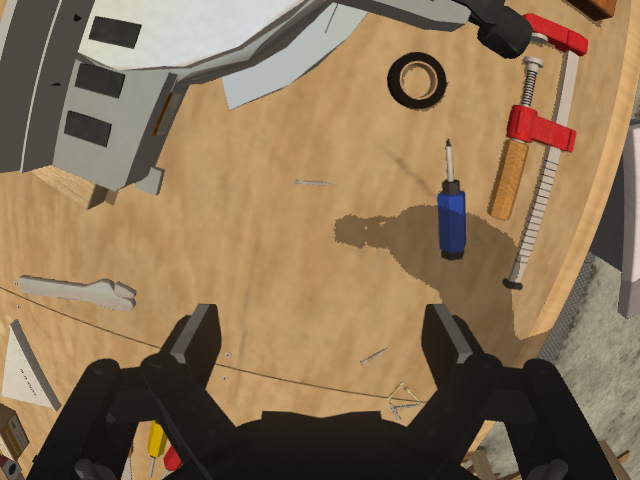

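The move was refused, so this picture shows only the start area. I'll try rows with all keys.

```bash
python3 -m handwheel '[{"x":32,"y":15,"z":0,"wx":0,"wy":0,"wz":0,"fingers":100}]' 60; python3 -m handwheel --help | head -20
```

```text
clock: 0.25
position: [0.1878, 0.5552, 0.2295]
tool_rot: [0.001, 0.991, -0.135, -0.0]
contact_force: [1.3, -0.6, 0.4]
opening: 0.0853
finger_force: 0.0invalid input: not JSON, or not a number
```

```bash
python3 -m handwheel '[{"x":32.4,"y":15.5,"z":0,"wx":0,"wy":0,"wz":0,"fingers":100},{"x":32.4,"y":15.5,"z":0,"wx":0,"wy":0,"wz":0,"fingers":100},{"x":32.4,"y":15.5,"z":0,"wx":0,"wy":0,"wz":0,"fingers":100},{"x":32.4,"y":15.5,"z":0,"wx":0,"wy":0,"wz":0,"fingers":100},{"x":32.4,"y":15.5,"z":0,"wx":0,"wy":0,"wz":0,"fingers":100},{"x":32.4,"y":15.5,"z":0,"wx":0,"wy":0,"wz":0,"fingers":100},{"x":32.4,"y":15.5,"z":0,"wx":0,"wy":0,"wz":0,"fingers":100},{"x":32.4,"y":15.5,"z":0,"wx":0,"wy":0,"wz":0,"fingers":100},{"x":32.4,"y":15.5,"z":0,"wx":0,"wy":0,"wz":0,"fingers":100},{"x":0,"y":0,"z":25,"wx":0,"wy":0,"wz":0.114,"fingers":100},{"x":0,"y":0,"z":25,"wx":0,"wy":0,"wz":0.114,"fingers":100},{"x":0,"y":0,"z":0,"wx":0,"wy":0,"wz":0.114,"fingers":100},{"x":0,"y":0,"z":0,"wx":0,"wy":0,"wz":0,"fingers":100},{"x":0,"y":0,"z":0,"wx":0,"wy":0,"wz":0,"fingers":100}]' 60
python3 - <<'E'
from h import *
delta([.4327,.3397,.18],-.617)
im=manip.get_image('wrist');cv2.imwrite('pics/w2.png',im[:,:,::-1])
E
python3 -m handwheel '[{"z":0}]' ; python3 -m handwheel '[{"z":0,"fingers":100}]'
```

```text
clock: 1.65
position: [0.4325, 0.3411, 0.1818]
tool_rot: [-0.0, 0.953, -0.302, 0.0]
contact_force: [0.6, -0.6, 0.4]
opening: 0.0852
finger_force: 0.0
shift [1.  1.  1.8] rotvec [-0.0005 -0.0003  0.0033] pos [0.4325 0.3411 0.1818] yaw -0.6137$[0]: bad value
$[0]: bad value
```

View pics/w2.png

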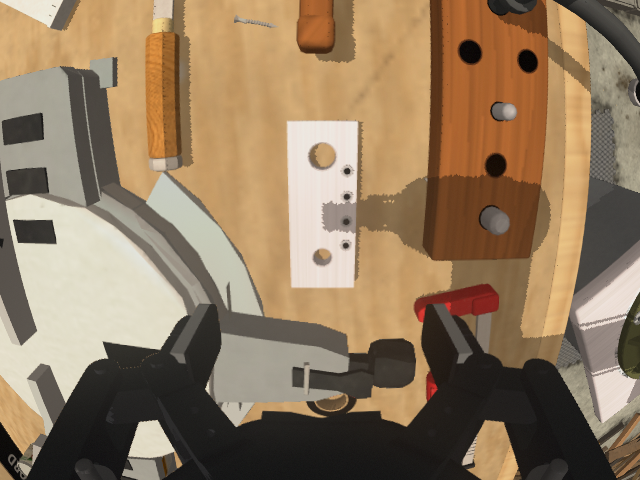

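The wrist view shows the template square, with its corners about (288,122), (360,122), (355,288), (291,288), and holes (322,155) and (322,257). The dogs' noses are near (510,111) and (497,219).

```bash
python3 - <<'E'
from h import *
np.set_printoptions(precision=4,suppress=True)
c=manip.camera_model('wrist')
t=at('wrist',[(288,122),(360,122),(355,288),(291,288)],.016,c)[:,:2];print(t,t.mean(0),[np.arctan2(*(a-b)[::-1]) for a,b in((t[0],t[3]),(t[1],t[2]))])
h=at('wrist',[(321.5,155.5),(322,257)],.016,c)[:,:2];v=h[0]-h[1];print(h,h.mean(0),np.linalg.norm(v),np.arctan2(v[1],v[0]))
m=(h.mean(0)+t.mean(0))/2
# block via holes/dogs
bases=at('wrist',[(495,165)],.04,c);print('hole x=-45',bases)
d=at('wrist',[(512,111),(499,220)],.062,c)[:,:2];v=d[0]-d[1];print('dogs',d,d.mean(0),np.linalg.norm(v),np.arctan2(v[1],v[0]))
print(proj('wrist',[.4327,.3397,.016],c))
delta([*m,.03],-.617)
E
```

```text
[[0.5094 0.3203]
 [0.4753 0.2717]
 [0.3523 0.3587]
 [0.3867 0.4076]] [0.4309 0.3396] [np.float64(-0.6188768420540066), np.float64(-0.6157334971794763)]
[[0.4703 0.314 ]
 [0.3957 0.3659]] [0.433  0.3399] 0.09084075905865843 -0.6079465514215985
hole x=-45 [[0.387  0.1963 0.04  ]]
dogs [[0.4239 0.1693]
 [0.3544 0.2216]] [0.3891 0.1954] 0.08703196076673152 -0.6452713753063297
[[322.2105 208.1623]]
shift [  0.4   1.6 152. ] rotvec [-0.001  -0.0002  0.0031] pos [0.4325 0.3412 0.182 ] yaw -0.6139
```

```bash
python3 -m handwheel '[{"x":0,"y":1.5,"z":40,"wx":0,"wy":0,"wz":0.003,"fingers":100},{"x":0,"y":0,"z":40,"wx":0,"wy":0,"wz":0,"fingers":100},{"x":0,"y":0,"z":40,"wx":0,"wy":0,"wz":0,"fingers":100},{"x":0,"y":0,"z":35,"wx":0,"wy":0,"wz":0,"fingers":100},{"x":0,"y":0,"z":20,"wx":0,"wy":0,"wz":0,"fingers":100},{"x":0,"y":0,"z":10,"wx":0,"wy":0,"wz":0,"fingers":100},{"x":0,"y":0,"z":0,"wx":0,"wy":0,"wz":0,"fingers":100},{"x":0,"y":0,"z":0,"wx":0,"wy":0,"wz":0,"fingers":0},{"x":0,"y":0,"z":0,"wx":0,"wy":0,"wz":0,"fingers":0},{"x":0,"y":0,"z":0,"wx":0,"wy":0,"wz":0,"fingers":0},{"x":0,"y":0,"z":0,"wx":0,"wy":0,"wz":0,"fingers":0},{"x":0,"y":0,"z":0,"wx":0,"wy":0,"wz":0,"fingers":0},{"x":0,"y":0,"z":0,"wx":0,"wy":0,"wz":0,"fingers":0},{"x":0,"y":0,"z":0,"wx":0,"wy":0,"wz":0,"fingers":0}]' 60
```

```text
clock: 3.1
position: [0.4323, 0.3408, -0.0014]
tool_rot: [-0.001, 0.952, -0.305, 0.001]
contact_force: [-1.7, -0.7, 6.3]
opening: 0.0565
finger_force: 67.4
```

```bash
python3 -m handwheel '[{"x":0,"y":0,"z":-10,"wx":0,"wy":0,"wz":0,"fingers":0},{"x":0,"y":0,"z":-30,"wx":0,"wy":0,"wz":0,"fingers":0},{"x":0,"y":0,"z":-40,"wx":0,"wy":0,"wz":0,"fingers":0},{"x":0,"y":0,"z":-40,"wx":0,"wy":0,"wz":0,"fingers":0},{"x":8,"y":24,"z":-10,"wx":0,"wy":0,"wz":0,"fingers":0},{"x":8,"y":24,"z":0,"wx":0,"wy":0,"wz":0,"fingers":0},{"x":8,"y":24,"z":0,"wx":0,"wy":0,"wz":0,"fingers":0},{"x":0,"y":0,"z":0,"wx":0,"wy":0,"wz":0.14,"fingers":0},{"x":0,"y":0,"z":0,"wx":0,"wy":0,"wz":0.14,"fingers":0},{"x":0,"y":0,"z":0,"wx":0,"wy":0,"wz":0.14,"fingers":0},{"x":0,"y":0,"z":0,"wx":0,"wy":0,"wz":0.14,"fingers":0},{"x":0,"y":0,"z":0,"wx":0,"wy":0,"wz":0.14,"fingers":0},{"x":0,"y":0,"z":0,"wx":0,"wy":0,"wz":0.14,"fingers":0},{"x":0,"y":0,"z":0,"wx":0,"wy":0,"wz":0.14,"fingers":0},{"x":0,"y":0,"z":0,"wx":0,"wy":0,"wz":0.14,"fingers":0}]' && python3 -m handwheel '[{"x":0,"y":0,"z":0,"wx":0,"wy":0,"wz":0.14,"fingers":0},{"x":0,"y":0,"z":0,"wx":0,"wy":0,"wz":0.14,"fingers":0},{"x":0,"y":0,"z":0,"wx":0,"wy":0,"wz":0.14,"fingers":0},{"x":0,"y":0,"z":0,"wx":0,"wy":0,"wz":0.14,"fingers":0},{"x":0,"y":0,"z":0,"wx":0,"wy":0,"wz":0.14,"fingers":0},{"x":0,"y":0,"z":0,"wx":0,"wy":0,"wz":0.14,"fingers":0},{"x":0,"y":0,"z":0,"wx":0,"wy":0,"wz":0.14,"fingers":0},{"x":0,"y":0,"z":0,"wx":0,"wy":0,"wz":0.14,"fingers":0},{"x":0,"y":0,"z":0,"wx":0,"wy":0,"wz":0.14,"fingers":0},{"x":0,"y":0,"z":0,"wx":0,"wy":0,"wz":0.14,"fingers":0},{"x":0,"y":0,"z":0,"wx":0,"wy":0,"wz":0.14,"fingers":0},{"x":0,"y":0,"z":0,"wx":0,"wy":0,"wz":0.14,"fingers":0},{"x":0,"y":0,"z":0,"wx":0,"wy":0,"wz":0.14,"fingers":0},{"x":0,"y":0,"z":0,"wx":0,"wy":0,"wz":0.06,"fingers":0},{"x":0,"y":0,"z":0,"wx":0,"wy":0,"wz":0,"fingers":0}]'
python3 - <<'E'
from h import *
delta([.3895,.1965,.095],2.528)
o=manip.get_obs();print(o['qpos'].round(3))
E
```

```text
clock: 4.6
position: [0.4088, 0.267, 0.1264]
tool_rot: [-0.0, -0.643, 0.766, 0.0]
contact_force: [0.4, 0.1, -3.0]
opening: 0.0565
finger_force: 66.4
clock: 6.1
position: [0.4188, 0.26, 0.1263]
tool_rot: [-0.006, 0.23, 0.973, 0.002]
contact_force: [0.5, -0.7, -3.2]
opening: 0.056
finger_force: 66.3
shift [ -2.7 -69.9  31.2] rotvec [ 0.0007 -0.013   0.1484] pos [0.4188 0.26   0.1263] yaw 2.6764
[ 0.956 -0.234 -0.356 -0.013 -1.449 -2.99 ]
```

The last joint hits its stop here, so 180° in one grasp is out of reach. I'll set the template down on the bench, flip the tool and regrasp.

```bash
python3 -m handwheel '[{"x":0,"y":0,"z":0,"wx":0,"wy":0,"wz":-0.1,"fingers":0},{"x":0,"y":0,"z":0,"wx":0,"wy":0,"wz":-0.1,"fingers":0},{"x":0,"y":0,"z":0,"wx":0,"wy":0,"wz":0,"fingers":0}]'
python3 - <<'E'
from h import *
delta([.43,.34,.003])
E
```

```text
clock: 6.4
position: [0.4183, 0.2605, 0.1262]
tool_rot: [-0.006, 0.131, 0.991, 0.003]
contact_force: [0.7, -0.7, -2.8]
opening: 0.0566
finger_force: 66.3
shift [  7.8  79.3 123.7] rotvec [ 0.0042 -0.012  -0.    ] pos [0.4183 0.2605 0.1262] yaw 2.8795
```

```bash
python3 -m handwheel '[{"x":4,"y":40,"z":0,"wx":0.004,"wy":-0.012,"wz":0,"fingers":0},{"x":4,"y":40,"z":0,"wx":0,"wy":0,"wz":0,"fingers":0},{"x":0,"y":0,"z":40,"wx":0,"wy":0,"wz":0,"fingers":0},{"x":0,"y":0,"z":40,"wx":0,"wy":0,"wz":0,"fingers":0},{"x":0,"y":0,"z":30,"wx":0,"wy":0,"wz":0,"fingers":0},{"x":0,"y":0,"z":11,"wx":0,"wy":0,"wz":0,"fingers":0},{"x":0,"y":0,"z":3,"wx":0,"wy":0,"wz":0,"fingers":0},{"x":0,"y":0,"z":0,"wx":0,"wy":0,"wz":0,"fingers":0}]'
python3 - <<'E'
from h import *
delta([.43,.34,.003])
E
```

```text
clock: 7.2
position: [0.4324, 0.3405, 0.0039]
tool_rot: [0.001, 0.132, 0.991, 0.001]
contact_force: [-0.8, -0.3, -2.1]
opening: 0.0564
finger_force: 66.3
shift [ 2.2 -1.1  0.8] rotvec [0.0017 0.0015 0.    ] pos [0.4324 0.3405 0.0039] yaw 2.8777
```

```bash
python3 -m handwheel '[{"x":0,"y":0,"z":4,"wx":0,"wy":0,"wz":0,"fingers":0},{"x":0,"y":0,"z":0,"wx":0,"wy":0,"wz":0,"fingers":0},{"x":0,"y":0,"z":0,"wx":0,"wy":0,"wz":0,"fingers":100},{"x":0,"y":0,"z":0,"wx":0,"wy":0,"wz":0,"fingers":100},{"x":0,"y":0,"z":0,"wx":0,"wy":0,"wz":0,"fingers":100},{"x":0,"y":0,"z":0,"wx":0,"wy":0,"wz":0,"fingers":100},{"x":0,"y":0,"z":0,"wx":0,"wy":0,"wz":0,"fingers":100},{"x":0,"y":0,"z":-30,"wx":0,"wy":0,"wz":0,"fingers":100},{"x":0,"y":0,"z":-40,"wx":0,"wy":0,"wz":0,"fingers":100},{"x":0,"y":0,"z":-40,"wx":0,"wy":0,"wz":-0.143,"fingers":100},{"x":0,"y":0,"z":0,"wx":0,"wy":0,"wz":-0.143,"fingers":100},{"x":0,"y":0,"z":0,"wx":0,"wy":0,"wz":-0.143,"fingers":100},{"x":0,"y":0,"z":0,"wx":0,"wy":0,"wz":-0.143,"fingers":100},{"x":0,"y":0,"z":0,"wx":0,"wy":0,"wz":-0.143,"fingers":100},{"x":0,"y":0,"z":0,"wx":0,"wy":0,"wz":-0.143,"fingers":100},{"x":0,"y":0,"z":0,"wx":0,"wy":0,"wz":-0.143,"fingers":100},{"x":0,"y":0,"z":0,"wx":0,"wy":0,"wz":-0.143,"fingers":100},{"x":0,"y":0,"z":0,"wx":0,"wy":0,"wz":-0.143,"fingers":100},{"x":0,"y":0,"z":0,"wx":0,"wy":0,"wz":-0.143,"fingers":100},{"x":0,"y":0,"z":0,"wx":0,"wy":0,"wz":-0.143,"fingers":100}]' && python3 -m handwheel '[{"x":0,"y":0,"z":0,"wx":0,"wy":0,"wz":-0.143,"fingers":100},{"x":0,"y":0,"z":0,"wx":0,"wy":0,"wz":-0.143,"fingers":100},{"x":0,"y":0,"z":0,"wx":0,"wy":0,"wz":-0.143,"fingers":100},{"x":0,"y":0,"z":0,"wx":0,"wy":0,"wz":-0.143,"fingers":100},{"x":0,"y":0,"z":0,"wx":0,"wy":0,"wz":-0.143,"fingers":100},{"x":0,"y":0,"z":0,"wx":0,"wy":0,"wz":-0.143,"fingers":100},{"x":0,"y":0,"z":0,"wx":0,"wy":0,"wz":-0.143,"fingers":100},{"x":0,"y":0,"z":0,"wx":0,"wy":0,"wz":-0.143,"fingers":100},{"x":0,"y":0,"z":0,"wx":0,"wy":0,"wz":-0.143,"fingers":100},{"x":0,"y":0,"z":0,"wx":0,"wy":0,"wz":-0.143,"fingers":100},{"x":0,"y":0,"z":0,"wx":0,"wy":0,"wz":-0.138,"fingers":100},{"x":0,"y":0,"z":0,"wx":0,"wy":0,"wz":0,"fingers":100}]'
python3 - <<'E'
from h import *
im=manip.get_image('wrist');cv2.imwrite('pics/w3.png',im[:,:,::-1])
delta([.4324,.3405,-.001],-.264)
E
```

```text
clock: 9.2
position: [0.4317, 0.3399, 0.1084]
tool_rot: [0.0, -0.611, 0.791, -0.0]
contact_force: [0.2, 0.4, 0.1]
opening: 0.0856
finger_force: 0.0
clock: 10.4
position: [0.4317, 0.3399, 0.1084]
tool_rot: [-0.0, 0.991, -0.131, 0.0]
contact_force: [0.5, 0.2, 0.4]
opening: 0.0855
finger_force: 0.0
shift [  0.4  -0.7 109.4] rotvec [-0.0003 -0.0003 -0.003 ] pos [0.4317 0.3399 0.1084] yaw -0.267
```

View pics/w3.png

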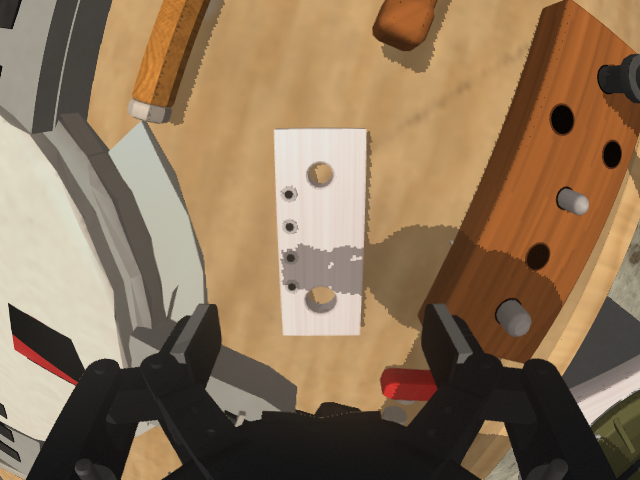

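The template lies square under the tool. The small hole is at (320,174), the large at (321,299), and the dog noses are near (578,205) and (519,321).

```bash
python3 - <<'E'
from h import *
np.set_printoptions(precision=4,suppress=True)
h=at('wrist',[(320,174),(321,299)],.016)[:,:2];v=h[0]-h[1];m=h.mean(0);print(h,m,np.linalg.norm(v),np.arctan2(v[1],v[0]))
d=at('wrist',[(578,205),(519,321)],.062)[:,:2];v=d[0]-d[1];print('dogs',d,d.mean(0),np.linalg.norm(v),np.arctan2(v[1],v[0]))
h=at('wrist',[(538.5,256.5)],.04);print('mid hole',h)
delta([*m,-.001])
E
```

```text
[[0.4733 0.3293]
 [0.3862 0.3523]] [0.4298 0.3408] 0.09004931532100002 -0.2591681853762837
dogs [[0.4249 0.1743]
 [0.3546 0.2233]] [0.3898 0.1988] 0.08577780889632701 -0.6088783161869413
mid hole [[0.3857 0.1947 0.04  ]]
shift [ -2.2  -0.3 109.4] rotvec [-0.0003 -0.0003  0.    ] pos [0.4317 0.3399 0.1084] yaw -0.267
```

```bash
python3 -m handwheel '[{"x":-1,"y":0,"z":40,"wx":0,"wy":0,"wz":0,"fingers":100},{"x":0,"y":0,"z":40,"wx":0,"wy":0,"wz":0,"fingers":100},{"x":0,"y":0,"z":26,"wx":0,"wy":0,"wz":0,"fingers":100},{"x":0,"y":0,"z":0,"wx":0,"wy":0,"wz":0,"fingers":0},{"x":0,"y":0,"z":0,"wx":0,"wy":0,"wz":0,"fingers":0},{"x":0,"y":0,"z":0,"wx":0,"wy":0,"wz":0,"fingers":0},{"x":0,"y":0,"z":0,"wx":0,"wy":0,"wz":0,"fingers":0},{"x":0,"y":0,"z":0,"wx":0,"wy":0,"wz":0,"fingers":0},{"x":0,"y":0,"z":0,"wx":0,"wy":0,"wz":0,"fingers":0},{"x":0,"y":0,"z":-20,"wx":0,"wy":0,"wz":0,"fingers":0},{"x":0,"y":0,"z":-40,"wx":0,"wy":0,"wz":0,"fingers":0},{"x":0,"y":0,"z":-40,"wx":0,"wy":0,"wz":0,"fingers":0},{"x":-1,"y":37,"z":0,"wx":0,"wy":0,"wz":0.0868,"fingers":0},{"x":0,"y":0,"z":0,"wx":0,"wy":0,"wz":0,"fingers":0}]' 60
python3 - <<'E'
from h import *
delta([.389,.197,.09],-.614)
E
```

```text
clock: 11.85
position: [0.4195, 0.3028, 0.1033]
tool_rot: [-0.001, 0.984, -0.176, -0.0]
contact_force: [0.2, 0.0, -4.4]
opening: 0.0561
finger_force: 65.1
shift [  8.2 109.9  13.1] rotvec [-0.0014  0.0005  0.2597] pos [0.4195 0.3028 0.1033] yaw -0.3543
```

```bash
python3 -m handwheel '[{"x":3,"y":37,"z":0,"wx":0,"wy":0,"wz":0,"fingers":0},{"x":3,"y":37,"z":0,"wx":0,"wy":0,"wz":0,"fingers":0},{"x":2.2,"y":36,"z":0,"wx":0,"wy":0,"wz":0,"fingers":0},{"x":0,"y":0,"z":6,"wx":-0.001,"wy":0,"wz":0.13,"fingers":0},{"x":0,"y":0,"z":7,"wx":0,"wy":0,"wz":0.13,"fingers":0},{"x":0,"y":0,"z":0,"wx":0,"wy":0,"wz":0,"fingers":0},{"x":0,"y":0,"z":0,"wx":0,"wy":0,"wz":0,"fingers":0}]'
python3 - <<'E'
from h import *
im=manip.get_image('wrist')[:,:,::-1];cv2.imwrite('pics/w4.png',im)
cv2.imwrite('pics/w4z.png',cv2.resize(im[130:400,200:440],None,fx=2.2,fy=2.2,interpolation=cv2.INTER_CUBIC))
delta([.389,.197,.09],-.614)
E
```

```text
clock: 12.55
position: [0.3898, 0.1984, 0.089]
tool_rot: [0.001, 0.954, -0.299, -0.0]
contact_force: [-0.8, 0.0, -2.3]
opening: 0.0561
finger_force: 65.3
shift [ 0.1  1.9 -0.7] rotvec [ 0.0011 -0.0004  0.0064] pos [0.39   0.1986 0.0893] yaw -0.6076
```

View pics/w4z.png

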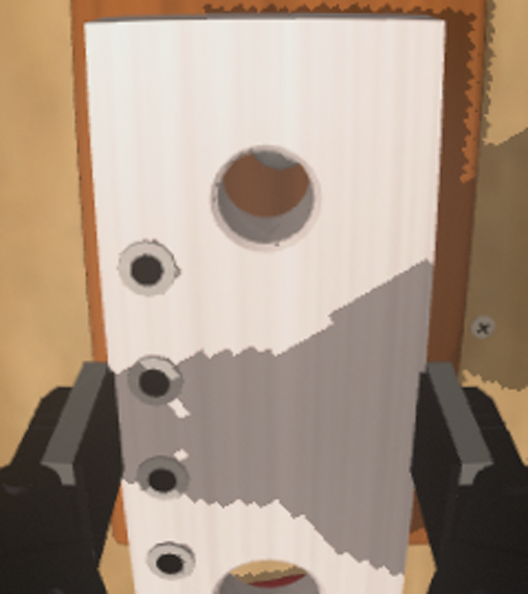

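The template sits over the block in the same line. The small hole is at (321,219), with the thin dog's nose just showing at its upper right edge, about (327,201).

```bash
python3 - <<'E'
from h import *
np.set_printoptions(precision=4,suppress=True)
p,r=tool(); zt=p[2]-.0024+.016
h=at('wrist',[(320.9,219.1)],zt)[0];print('small hole',h,'in tool mm',(r.as_matrix().T@(h-p)*1e3))
# large hole visible upper rim: crop bottom
top=at('wrist',[(200+266/2.2,130+558/2.2)],zt)[0];print('large hole +x rim in tool',r.as_matrix().T@(top-p)*1e3)
for e in ([.4258,.171,.064],[.4258,.171,.04],[.4275,.1722,.064]): print(proj('wrist',e),(proj('wrist',e)-[200,130])*2.2)
# corners far edge of template
e=at('wrist',[(200+85/2.2,130+22/2.2),(200+443/2.2,130+20/2.2)],zt);print('far corners tool',[(r.as_matrix().T@(q-p)*1e3) for q in e])
# block edges visible (z=.04): left (90,300) , right (470,200)
e=at('wrist',[(200+72/2.2,130+10/2.2),(200+90/2.2,130+300/2.2),(200+485/2.2,130+10/2.2),(200+466/2.2,130+250/2.2)],.04);print('block edge tool',[(r.as_matrix().T@(q-p)*1e3) for q in e])
E
python3 - <<'E'
import cv2
cv2.imwrite('pics/w4y.png',cv2.imread('pics/w4.png'))
E
```

```text
small hole [0.4257 0.1736 0.1029] in tool mm [ 43.6158   0.1817 -13.5846]
large hole +x rim in tool [-34.2814   0.2318 -13.6117]
[[325.2711 192.5295]] [[275.5963 137.5649]]
[[324.718  182.9823]] [[274.3796 116.561 ]]
[[321.0682 191.0341]] [[266.35   134.2751]]
far corners tool [array([ 72.9344, -28.9283, -13.6073]), array([ 73.267 ,  28.5992, -13.5421])]
block edge tool [array([ 71.7286, -46.0688,  49.246 ]), array([ -2.9227, -45.8861,  49.2202]), array([72.0628, 52.6005, 49.3578]), array([11.0269, 51.5745, 49.3353])]
```

```bash
python3 -m handwheel '[{"x":1.5,"y":2.6,"z":10,"wx":0.001,"wy":0,"wz":0.0065,"fingers":0},{"x":0,"y":0,"z":10,"wx":0,"wy":0,"wz":0,"fingers":0},{"x":0,"y":0,"z":0,"wx":0,"wy":0,"wz":0,"fingers":0},{"x":0,"y":0,"z":0,"wx":0,"wy":0,"wz":0,"fingers":0}]'
python3 -c "
from h import *
delta([.389,.197,.0424],-.6146)"
python3 -m handwheel '[{"x":0,"y":0,"z":4,"wx":0,"wy":0,"wz":0,"fingers":0},{"x":0,"y":0,"z":3,"wx":0,"wy":0,"wz":0,"fingers":0},{"x":0,"y":0,"z":0,"wx":0,"wy":0,"wz":0,"fingers":0}]'
python3 -m handwheel '[{"x":0,"y":0,"z":3,"wx":0,"wy":0,"wz":0,"fingers":0},{"x":0,"y":0,"z":0,"wx":0,"wy":0,"wz":0,"fingers":0}]'
```

```text
clock: 13.0
position: [0.3896, 0.1953, 0.0688]
tool_rot: [0.0, 0.953, -0.304, 0.0]
contact_force: [0.4, 0.1, -2.4]
opening: 0.056
finger_force: 65.3
shift [-1.5 -1.  26.4] rotvec [ 0.0008 -0.0005 -0.0023] pos [0.3896 0.1953 0.0688] yaw -0.6169
clock: 13.3
position: [0.3895, 0.1954, 0.0618]
tool_rot: [0.0, 0.953, -0.304, -0.0]
contact_force: [-0.6, 0.0, -3.5]
opening: 0.0562
finger_force: 65.3
clock: 13.5
position: [0.3896, 0.1955, 0.059]
tool_rot: [0.0, 0.953, -0.304, 0.0]
contact_force: [0.8, -0.1, -3.2]
opening: 0.0558
finger_force: 65.3
```

```bash
python3 -m handwheel '[{"x":0,"y":0,"z":3,"wx":0,"wy":0,"wz":0,"fingers":0},{"x":0,"y":0,"z":3,"wx":0,"wy":0,"wz":0,"fingers":0},{"x":0,"y":0,"z":0,"wx":0,"wy":0,"wz":0,"fingers":0}]'
python3 -m handwheel '[{"x":0,"y":0,"z":3,"wx":0,"wy":0,"wz":0,"fingers":0},{"x":0,"y":0,"z":3,"wx":0,"wy":0,"wz":0,"fingers":0},{"x":0,"y":0,"z":3,"wx":0,"wy":0,"wz":0,"fingers":0},{"x":0,"y":0,"z":0,"wx":0,"wy":0,"wz":0,"fingers":0}]'
```

```text
clock: 13.8
position: [0.3895, 0.1954, 0.0527]
tool_rot: [0.0, 0.953, -0.304, -0.0]
contact_force: [-0.2, -0.1, -1.7]
opening: 0.0556
finger_force: 65.3
clock: 14.2
position: [0.3898, 0.1956, 0.0442]
tool_rot: [-0.0, 0.953, -0.304, 0.0]
contact_force: [0.6, -0.4, -2.7]
opening: 0.0556
finger_force: 65.3
```

```bash
python3 -m handwheel '[{"x":0,"y":0,"z":2,"wx":0,"wy":0,"wz":0,"fingers":0},{"x":0,"y":0,"z":0,"wx":0,"wy":0,"wz":0,"fingers":0},{"x":0,"y":0,"z":0,"wx":0,"wy":0,"wz":0,"fingers":100},{"x":0,"y":0,"z":0,"wx":0,"wy":0,"wz":0,"fingers":100},{"x":0,"y":0,"z":0,"wx":0,"wy":0,"wz":0,"fingers":100},{"x":0,"y":0,"z":0,"wx":0,"wy":0,"wz":0,"fingers":100},{"x":0,"y":0,"z":0,"wx":0,"wy":0,"wz":0,"fingers":100},{"x":0,"y":0,"z":-10,"wx":0,"wy":0,"wz":0,"fingers":100},{"x":0,"y":0,"z":-30,"wx":0,"wy":0,"wz":0,"fingers":100},{"x":0,"y":0,"z":-40,"wx":0,"wy":0,"wz":0,"fingers":100},{"x":0,"y":0,"z":-40,"wx":0,"wy":0,"wz":0,"fingers":100},{"x":0,"y":0,"z":-40,"wx":0,"wy":0,"wz":0,"fingers":100},{"x":0,"y":0,"z":0,"wx":0,"wy":0,"wz":0,"fingers":100}]'
python3 - <<'E'
from h import *
cv2.imwrite('pics/w5.png',manip.get_image('wrist')[:,:,::-1])
delta([.4261,.0761,.2],.52)
E
```

```text
clock: 15.5
position: [0.3918, 0.1965, 0.2096]
tool_rot: [-0.004, 0.953, -0.304, 0.003]
contact_force: [0.6, 1.0, 0.5]
opening: 0.0854
finger_force: 0.0
shift [98.5 77.6  5.8] rotvec [-0.0049 -0.005  -1.1374] pos [0.3907 0.1963 0.2062] yaw -0.6174
```

View pics/w5.png

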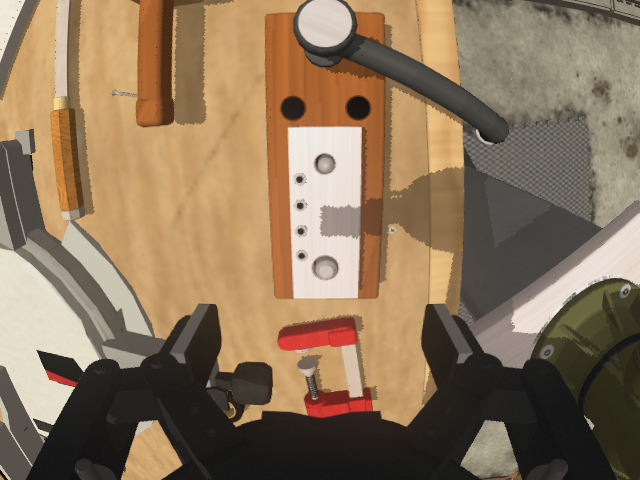

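The template is seated over both dogs, at (325,163) and (325,267). The crown is at (325,24) and the arm's end at (493,131).

```bash
python3 - <<'E'
from h import *
np.set_printoptions(precision=4,suppress=True)
c=at('wrist',[(325,24)],.146)[0];e=at('wrist',[(493,131),(420,78)],.105);print(c,e,[np.arctan2(*(x-c)[:2][::-1]) for x in e])
h=at('wrist',[(325,163),(325,267)],.063);print('dogs',h,h.mean(0))
E
python3 -m handwheel '[{"x":33,"y":26,"z":0,"wx":0,"wy":0,"wz":0,"fingers":60},{"x":33,"y":26,"z":0,"wx":0,"wy":0,"wz":0,"fingers":60},{"x":33,"y":26,"z":0,"wx":0,"wy":0,"wz":0,"fingers":60},{"x":0,"y":0,"z":0,"wx":-0.003,"wy":-0.005,"wz":-0.14,"fingers":60},{"x":0,"y":0,"z":0,"wx":0,"wy":0,"wz":-0.14,"fingers":60},{"x":0,"y":0,"z":0,"wx":0,"wy":0,"wz":-0.14,"fingers":60},{"x":0,"y":0,"z":0,"wx":0,"wy":0,"wz":-0.14,"fingers":60},{"x":0,"y":0,"z":0,"wx":0,"wy":0,"wz":-0.14,"fingers":60},{"x":0,"y":0,"z":0,"wx":0,"wy":0,"wz":-0.14,"fingers":60},{"x":0,"y":0,"z":0,"wx":0,"wy":0,"wz":-0.14,"fingers":60},{"x":0,"y":0,"z":0,"wx":0,"wy":0,"wz":-0.14,"fingers":60},{"x":0,"y":0,"z":0,"wx":0,"wy":0,"wz":0,"fingers":60}]'
python3 -c "
from h import *
delta([.4261,.0761,.095],.52)"
```

```text
[0.4972 0.1184 0.146 ] [[0.3832 0.055  0.105 ]
 [0.4412 0.0812 0.105 ]] [np.float64(-2.6347514655778332), np.float64(-2.5563808317579824)]
dogs [[0.4248 0.1692 0.063 ]
 [0.3534 0.2195 0.063 ]] [0.3891 0.1944 0.063 ]
clock: 16.75
position: [0.4249, 0.0745, 0.2016]
tool_rot: [-0.001, 0.968, 0.249, -0.003]
contact_force: [0.3, 0.4, 0.7]
opening: 0.0511
finger_force: 0.0
shift [  2.4  -0.5 106.6] rotvec [-0.0028  0.0059 -0.0161] pos [0.4249 0.0745 0.2016] yaw 0.5039
```

```bash
python3 -m handwheel '[{"x":2,"y":0,"z":40,"wx":-0.003,"wy":0.006,"wz":0,"fingers":60},{"x":0,"y":0,"z":40,"wx":0,"wy":0,"wz":0,"fingers":60},{"x":0,"y":0,"z":26,"wx":0,"wy":0,"wz":0,"fingers":60},{"x":0,"y":0,"z":0,"wx":0,"wy":0,"wz":0,"fingers":28},{"x":0,"y":0,"z":0,"wx":0,"wy":0,"wz":0,"fingers":28},{"x":0,"y":0,"z":0,"wx":0,"wy":0,"wz":0,"fingers":28},{"x":0,"y":0,"z":0,"wx":0,"wy":0,"wz":0,"fingers":28}]' 20
python3 -c "
from h import *
delta([.4261,.0761,.095],.52)"
```

```text
clock: 17.45
position: [0.4277, 0.0761, 0.0982]
tool_rot: [-0.0, 0.969, 0.248, 0.002]
contact_force: [0.0, -0.2, -0.0]
opening: 0.024
finger_force: 0.0
shift [-1.4 -0.8  3.2] rotvec [ 0.0004 -0.0042 -0.018 ] pos [0.4277 0.0761 0.0982] yaw 0.502
```

```bash
python3 -m handwheel '[{"x":0.4,"y":-7.8,"z":0,"wx":0,"wy":0,"wz":0.095,"fingers":28},{"x":0.4,"y":-7.8,"z":0,"wx":0,"wy":0,"wz":0.095,"fingers":28},{"x":0.4,"y":-7.8,"z":0,"wx":0,"wy":0,"wz":0.095,"fingers":28},{"x":0.4,"y":-7.8,"z":0,"wx":0,"wy":0,"wz":0.095,"fingers":28},{"x":0.4,"y":-7.8,"z":0,"wx":0,"wy":0,"wz":0.095,"fingers":28},{"x":0.4,"y":-7.8,"z":0,"wx":0,"wy":0,"wz":0.095,"fingers":28},{"x":0,"y":0,"z":0,"wx":0,"wy":0,"wz":0,"fingers":28}]' 20
python3 - <<'E'
from h import *
delta([.4316,.1653,.098],-.614)
E
```

```text
clock: 18.15
position: [0.4175, 0.1216, 0.0974]
tool_rot: [-0.001, 0.999, -0.034, 0.001]
contact_force: [-0.2, -0.1, -0.2]
opening: 0.0234
finger_force: 0.0
shift [ 11.2 -44.6  -0.5] rotvec [-0.0021 -0.002   0.5463] pos [0.4175 0.1216 0.0974] yaw -0.0677
```

```bash
python3 -m handwheel '[{"x":0.5,"y":-8.2,"z":0,"wx":0,"wy":0,"wz":0.095,"fingers":28},{"x":0.5,"y":-8.2,"z":0,"wx":0,"wy":0,"wz":0.095,"fingers":28},{"x":0.5,"y":-8.2,"z":0,"wx":0,"wy":0,"wz":0.095,"fingers":28},{"x":0.5,"y":-8.2,"z":0,"wx":0,"wy":0,"wz":0.095,"fingers":28},{"x":0.5,"y":-8.2,"z":0,"wx":0,"wy":0,"wz":0.095,"fingers":28},{"x":0.5,"y":-8.2,"z":0,"wx":0,"wy":0,"wz":0.095,"fingers":28},{"x":0,"y":0,"z":0,"wx":0,"wy":0,"wz":0,"fingers":28}]' 20
python3 - <<'E'
from h import *
delta([.4316,.1653,.098],-.614)
E
```

```text
clock: 18.85
position: [0.4349, 0.1666, 0.0968]
tool_rot: [-0.001, 0.95, -0.313, 0.001]
contact_force: [-0.6, -0.3, 0.0]
opening: 0.0237
finger_force: 0.0
shift [-1.9  3.  -1.2] rotvec [-0.0016 -0.001  -0.0219] pos [0.4349 0.1666 0.0968] yaw -0.6359
```

```bash
python3 -m handwheel '[{"x":0,"y":0,"z":0,"wx":0,"wy":0,"wz":0,"fingers":60},{"x":0,"y":0,"z":0,"wx":0,"wy":0,"wz":0,"fingers":60},{"x":0,"y":0,"z":-20,"wx":0,"wy":0,"wz":0,"fingers":60},{"x":0,"y":0,"z":-40,"wx":0,"wy":0,"wz":0,"fingers":60},{"x":0,"y":0,"z":-40,"wx":0,"wy":0,"wz":0,"fingers":60},{"x":0,"y":0,"z":0,"wx":0,"wy":0,"wz":0,"fingers":60}]' 20
python3 - <<'E'
from h import *
delta([.6075,.2211,.18],-.634)
E
```

```text
clock: 19.45
position: [0.4365, 0.1668, 0.2032]
tool_rot: [-0.004, 0.95, -0.313, 0.004]
contact_force: [-0.2, 0.7, -0.1]
opening: 0.0512
finger_force: 0.0
shift [ 105.2 -145.    25.3] rotvec [-0.0108 -0.0052 -0.0018] pos [0.4365 0.1668 0.2032] yaw -0.6358
```

```bash
python3 -m handwheel '[{"x":21,"y":-29,"z":0,"wx":0,"wy":0,"wz":0,"fingers":60},{"x":21,"y":-29,"z":0,"wx":0,"wy":0,"wz":0,"fingers":60},{"x":21,"y":-29,"z":0,"wx":0,"wy":0,"wz":0,"fingers":60},{"x":21,"y":-29,"z":0,"wx":0,"wy":0,"wz":0,"fingers":60},{"x":21,"y":-29,"z":0,"wx":-0.011,"wy":-0.005,"wz":0,"fingers":60},{"x":0,"y":0,"z":20,"wx":0,"wy":0,"wz":0,"fingers":60},{"x":0,"y":0,"z":0,"wx":0,"wy":0,"wz":0,"fingers":60},{"x":0,"y":0,"z":0,"wx":0,"wy":0,"wz":0,"fingers":60}]' 20
python3 - <<'E'
from h import *
cv2.imwrite('pics/w6.png',manip.get_image('wrist')[:,:,::-1])
delta([.6075,.2211,.18],-.634)
E
```

```text
clock: 20.25
position: [0.6045, 0.2197, 0.1768]
tool_rot: [0.004, 0.95, -0.313, -0.004]
contact_force: [-0.0, -0.2, 0.4]
opening: 0.0512
finger_force: 0.0
shift [ 1.5 -2.6 -1.8] rotvec [ 0.0085  0.003  -0.0025] pos [0.6047 0.2198 0.1782] yaw -0.6365
```

View pics/w6.png

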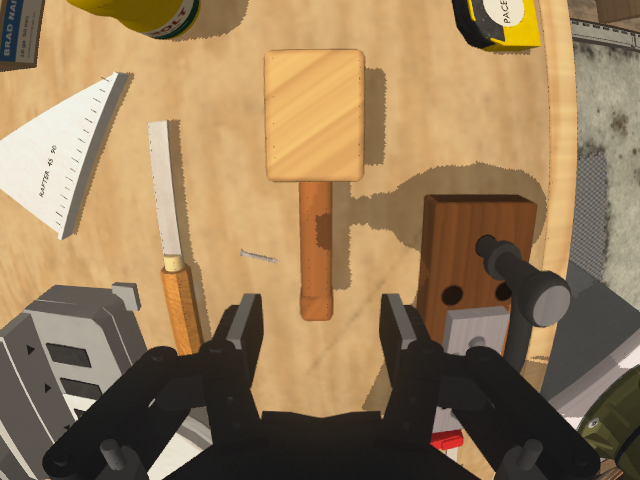

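The wrist view shows the mallet in line: head (265–364, 50–181), handle centred on column 315, neck at row 182. The crown is at (546,298), with the arm now along the block over the template.

```bash
python3 - <<'E'
from h import *
np.set_printoptions(precision=4,suppress=True)
h=at('wrist',[(315,115.5)],.092)[0,:2];k=at('wrist',[(316,225),(316,310)],.061)[:,:2];a=np.arctan2(*(h-k[1])[::-1])
print(h,k,a,np.arctan2(*(k[0]-k[1])[::-1])); g=h-.077*np.array([np.cos(a),np.sin(a)]);print('grip',g)
hh=at('wrist',[(265,50),(364,50),(363,181),(266,181)],.092)[:,:2];print(hh.mean(0),[np.arctan2(*(hh[i]-hh[j])[::-1]) for i,j in((0,3),(1,2))])
delta([*g,.026],a)
print(at('wrist',[(546,298)],.146))
E
```

```text
[0.6709 0.1743] [[0.6066 0.2215]
 [0.549  0.2645]] -0.6366928921857005 -0.6408999081303588
grip [0.6089 0.2201]
[0.6714 0.1744] [np.float64(-0.6453280543912122), np.float64(-0.6303363442556474)]
shift [  3.7  -4.  152.2] rotvec [0.0085 0.003  0.0002] pos [0.6047 0.2198 0.1782] yaw -0.6365
[[0.5047 0.1183 0.146 ]]
```

```bash
python3 -m handwheel '[{"x":3,"y":-2.7,"z":0,"wx":0.0085,"wy":0.003,"wz":0,"fingers":60},{"x":0,"y":0,"z":40,"wx":0,"wy":0,"wz":0,"fingers":60},{"x":0,"y":0,"z":40,"wx":0,"wy":0,"wz":0,"fingers":60},{"x":0,"y":0,"z":40,"wx":0,"wy":0,"wz":0,"fingers":60},{"x":0,"y":0,"z":22,"wx":0,"wy":0,"wz":0,"fingers":60},{"x":0,"y":0,"z":9,"wx":0,"wy":0,"wz":0,"fingers":60},{"x":0,"y":0,"z":0,"wx":0,"wy":0,"wz":0,"fingers":0},{"x":0,"y":0,"z":0,"wx":0,"wy":0,"wz":0,"fingers":0},{"x":0,"y":0,"z":0,"wx":0,"wy":0,"wz":0,"fingers":0},{"x":0,"y":0,"z":0,"wx":0,"wy":0,"wz":0,"fingers":0},{"x":0,"y":0,"z":0,"wx":0,"wy":0,"wz":0,"fingers":0},{"x":0,"y":0,"z":0,"wx":0,"wy":0,"wz":0,"fingers":0}]' 120
python3 -c "
from h import *
delta([.6089,.2201,.026],-.637)"
```

```text
clock: 21.5
position: [0.6096, 0.221, 0.0284]
tool_rot: [-0.001, 0.95, -0.313, 0.001]
contact_force: [-3.2, -1.3, 6.9]
opening: 0.0224
finger_force: 117.7
shift [-0.   1.2  2.4] rotvec [-0.0016 -0.0006  0.0001] pos [0.6096 0.221  0.0284] yaw -0.6369
```

```bash
python3 -m handwheel '[{"x":0,"y":0,"z":-15,"wx":0,"wy":0,"wz":0,"fingers":0},{"x":0,"y":0,"z":-30,"wx":0,"wy":0,"wz":0,"fingers":0},{"x":0,"y":0,"z":-40,"wx":0,"wy":0,"wz":0,"fingers":0},{"x":0,"y":0,"z":-40,"wx":0,"wy":0,"wz":0,"fingers":0},{"x":0,"y":0,"z":-40,"wx":0,"wy":0,"wz":0,"fingers":0},{"x":0,"y":0,"z":-40,"wx":0,"wy":0,"wz":0,"fingers":0},{"x":0,"y":0,"z":0,"wx":0,"wy":0,"wz":0,"fingers":0}]'
python3 -c "
from h import *
delta([.438,.164,.228],-.637)"
```

```text
clock: 22.2
position: [0.6109, 0.2209, 0.2394]
tool_rot: [-0.004, 0.95, -0.313, 0.004]
contact_force: [0.2, -0.1, -2.2]
opening: 0.0225
finger_force: 118.3
shift [-105.2  148.7    9.6] rotvec [-0.0092 -0.0046 -0.0005] pos [0.6109 0.2209 0.2394] yaw -0.6376
```

```bash
python3 -m handwheel '[{"x":-15,"y":21,"z":0,"wx":0,"wy":0,"wz":0,"fingers":0},{"x":-21,"y":30,"z":0,"wx":0,"wy":0,"wz":0,"fingers":0},{"x":-21,"y":30,"z":0,"wx":0,"wy":0,"wz":0,"fingers":0},{"x":-21,"y":30,"z":0,"wx":0,"wy":0,"wz":0,"fingers":0},{"x":-21,"y":30,"z":0,"wx":0,"wy":0,"wz":0,"fingers":0},{"x":-6,"y":8,"z":0,"wx":0,"wy":0,"wz":0,"fingers":0},{"x":0,"y":0,"z":0,"wx":0,"wy":0,"wz":0,"fingers":0},{"x":0,"y":0,"z":0,"wx":0,"wy":0,"wz":0,"fingers":0}]'
python3 - <<'E'
from h import *
cv2.imwrite('pics/w7.png',manip.get_image('wrist')[:,:,::-1]);cv2.imwrite('pics/s7.png',manip.get_image('scene')[:,:,::-1]);cv2.imwrite('pics/t7.png',manip.get_image('top')[:,:,::-1])
delta([.438,.164,.228],-.637)
a=cv2.imread('pics/s7.png')[150:450,100:420];b=cv2.imread('pics/t7.png')[200:440,220:430]
cv2.imwrite('pics/m7.png',cv2.hconcat([cv2.resize(a,(425,398)),cv2.resize(b,(348,398))]))
E
```

```text
clock: 23.0
position: [0.4361, 0.1636, 0.2309]
tool_rot: [0.0, 0.95, -0.313, -0.001]
contact_force: [0.3, -0.1, -3.8]
opening: 0.0223
finger_force: 118.6
shift [ 1.  -1.3  2.3] rotvec [ 0.0028  0.0015 -0.0007] pos [0.4364 0.1635 0.2303] yaw -0.6377
```

View pics/m7.png

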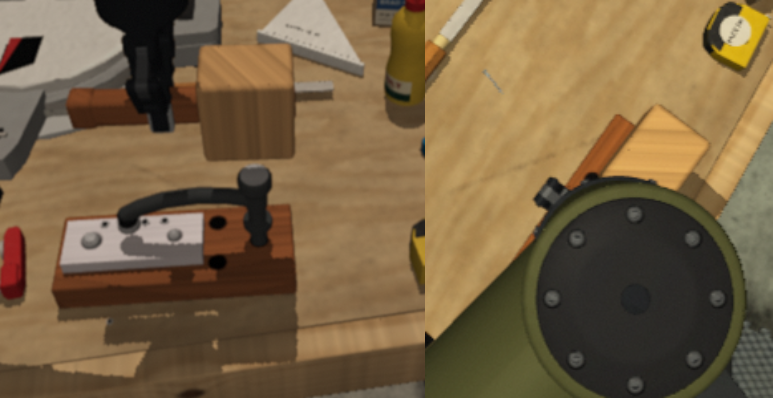

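The holdfast's arm lies over the template's middle, between the dogs, and the mallet head hangs level above the crown. Now the first blow.

```bash
python3 -m handwheel '[{"x":1,"y":-1.3,"z":0,"wx":0.003,"wy":0,"wz":0,"fingers":0},{"x":0,"y":0,"z":25,"wx":0,"wy":0,"wz":0,"fingers":0},{"x":0,"y":0,"z":40,"wx":0,"wy":0,"wz":0,"fingers":0}]'
python3 -m handwheel '[{"x":0,"y":0,"z":-20,"wx":0,"wy":0,"wz":0,"fingers":0},{"x":0,"y":0,"z":-20,"wx":0,"wy":0,"wz":0,"fingers":0},{"x":0,"y":0,"z":0,"wx":0,"wy":0,"wz":0,"fingers":0}]'
python3 -m handwheel '[{"x":0,"y":0,"z":20,"wx":0,"wy":0,"wz":0,"fingers":0},{"x":0,"y":0,"z":28,"wx":0,"wy":0,"wz":0,"fingers":0}]'
python3 -m handwheel '[{"x":0,"y":0,"z":-28,"wx":0,"wy":0,"wz":0,"fingers":0},{"x":0,"y":0,"z":-20,"wx":0,"wy":0,"wz":0,"fingers":0},{"x":0,"y":0,"z":0,"wx":0,"wy":0,"wz":0,"fingers":0}]'
```

```text
clock: 23.45
position: [0.4394, 0.1647, 0.1679]
tool_rot: [-0.003, 0.95, -0.313, 0.002]
contact_force: [-7.6, 5.0, 12.0]
opening: 0.0224
finger_force: 121.5
clock: 23.75
position: [0.439, 0.1641, 0.2086]
tool_rot: [-0.002, 0.95, -0.313, 0.001]
contact_force: [1.1, -0.4, -2.8]
opening: 0.0226
finger_force: 120.5
clock: 23.95
position: [0.4383, 0.1646, 0.1581]
tool_rot: [-0.002, 0.95, -0.313, 0.0]
contact_force: [-3.4, 3.6, 7.1]
opening: 0.022
finger_force: 122.7
clock: 24.25
position: [0.4388, 0.1643, 0.2082]
tool_rot: [-0.002, 0.95, -0.313, 0.001]
contact_force: [0.2, 0.7, -2.9]
opening: 0.0225
finger_force: 120.8
```

```bash
python3 -m handwheel '[{"x":0,"y":0,"z":22,"wx":0,"wy":0,"wz":0,"fingers":0},{"x":0,"y":0,"z":34,"wx":0,"wy":0,"wz":0,"fingers":0}]'
python3 -m handwheel '[{"x":0,"y":0,"z":-26,"wx":0,"wy":0,"wz":0,"fingers":0},{"x":0,"y":0,"z":-20,"wx":0,"wy":0,"wz":0,"fingers":0},{"x":0,"y":0,"z":0,"wx":0,"wy":0,"wz":0,"fingers":0}]'
python3 -m handwheel '[{"x":0,"y":0,"z":20,"wx":0,"wy":0,"wz":0,"fingers":0},{"x":0,"y":0,"z":31,"wx":0,"wy":0,"wz":0,"fingers":0}]'
python3 -m handwheel '[{"x":0,"y":0,"z":0,"wx":0,"wy":0,"wz":0,"fingers":0}]'
```

```text
clock: 24.45
position: [0.4384, 0.1647, 0.1501]
tool_rot: [-0.003, 0.95, -0.313, 0.001]
contact_force: [-0.8, 1.4, 12.1]
opening: 0.0225
finger_force: 123.4
clock: 24.75
position: [0.4385, 0.1643, 0.1975]
tool_rot: [-0.002, 0.95, -0.313, 0.001]
contact_force: [0.8, 0.9, -3.1]
opening: 0.0222
finger_force: 121.5
clock: 24.95
position: [0.438, 0.1646, 0.1443]
tool_rot: [-0.002, 0.95, -0.313, 0.0]
contact_force: [-3.1, 3.6, 10.2]
opening: 0.0228
finger_force: 124.3
clock: 25.05
position: [0.4356, 0.1635, 0.1404]
tool_rot: [0.001, 0.95, -0.313, -0.003]
contact_force: [0.5, -1.0, -3.4]
opening: 0.0225
finger_force: 123.5
```

```bash
python3 -m handwheel '[{"x":0,"y":0,"z":-26,"wx":0,"wy":0,"wz":0,"fingers":0},{"x":0,"y":0,"z":-32,"wx":0,"wy":0,"wz":0,"fingers":0},{"x":0,"y":0,"z":-32,"wx":0,"wy":0,"wz":0,"fingers":0},{"x":0,"y":0,"z":0,"wx":0,"wy":0,"wz":0,"fingers":0},{"x":0,"y":0,"z":0,"wx":0,"wy":0,"wz":0,"fingers":0}]'
cat > chk.py <<'E'
from h import *
import sys
np.set_printoptions(precision=4,suppress=True)
a=cv2.imread('pics/s7.png');im=manip.get_image('scene')[:,:,::-1];cv2.imwrite(sys.argv[1],im)
c=manip.camera_model('scene');C=np.array([.4995,.1178,.148]);
for d in (0,.006,.022,.025,.028): print(d,proj('scene',C-[0,0,d],c))
u,v=276,290
# crown patch from s7: x 276..308, y 276..300
def track(x0,y0,x1,y1,dx,dy,name):
    t=a[y0:y1,x0:x1]; w=im[y0-dy:y1+dy,x0-dx:x1+dx]; m=cv2.matchTemplate(np.ascontiguousarray(w),t,cv2.TM_CCOEFF_NORMED); _,s,_,l=cv2.minMaxLoc(m)
    print(name,'shift',l[0]-dx,l[1]-dy,'score',round(s,3))
track(274,275,310,302,6,32,'crown'); track(185,295,255,320,8,32,'arm')
p,r=tool();print('tcp',p)
track(248,182,323,270,15,15,'mallet head')
track(150,215,200,246,15,15,'mallet butt')
E
python3 chk.py pics/s8.png
```

```text
clock: 25.55
position: [0.4374, 0.164, 0.2349]
tool_rot: [-0.001, 0.95, -0.313, -0.001]
contact_force: [0.3, 0.3, -4.1]
opening: 0.0224
finger_force: 123.9
0 [[290.4734 281.8092]]
0.006 [[290.699 284.776]]
0.022 [[291.2886 292.5277]]
0.025 [[291.3973 293.9558]]
0.028 [[291.5053 295.3762]]
crown shift 1 14 score 0.793
arm shift 3 12 score 0.717
tcp [0.437  0.1638 0.2337]
mallet head shift -5 -11 score 0.878
mallet butt shift 2 1 score 0.919
```

```bash
python3 - <<'E'
import cv2,numpy as np
for f in ('s7','s8'):
    im=cv2.imread(f'pics/{f}.png')[262:335,268:316]; hsv=cv2.cvtColor(im,cv2.COLOR_BGR2HSV)
    m=(hsv[...,1]<75).astype(np.uint8)
    print(f); [print(262+i,''.join('#' if v else '.' for v in m[i])) for i in range(0,50)]
E
```

```text
s7
262 ................................................
263 ................................................
264 ................................................
265 ................................................
266 ................................................
267 ................................................
268 ................................................
269 ................................................
270 ................................................
271 ................................................
272 ................................................
273 .......................#........................
274 ...................##########...................
275 .................##############.................
276 ................################................
277 ...............##################...............
278 ..............####################..............
279 .............#####################..............
280 ............#######################.............
281 ............#######################.............
282 ............#####################
[... 3505 characters left out ...]
...........
299 .............#######################............
300 .............########################...........
301 .............########################...........
302 .............########################...........
303 ..............######################............
304 .............#######################............
305 #########...#######################.............
306 ###################################.............
307 ##################################..............
308 #################################...............
309 #################################...............
310 #################################...............
311 #################################...............
```

```bash
python3 -m handwheel '[{"x":22,"y":0,"z":0,"wx":0,"wy":0,"wz":0,"fingers":0},{"x":0,"y":0,"z":30,"wx":0,"wy":0,"wz":0,"fingers":0},{"x":0,"y":0,"z":30,"wx":0,"wy":0,"wz":0,"fingers":0},{"x":0,"y":0,"z":25,"wx":0,"wy":0,"wz":0,"fingers":0}]'
python3 -m handwheel '[{"x":0,"y":0,"z":0,"wx":0,"wy":0,"wz":0,"fingers":0}]'
```

```text
clock: 26.0
position: [0.4539, 0.1501, 0.146]
tool_rot: [0.001, 0.95, -0.314, -0.002]
contact_force: [0.9, -0.3, -4.3]
opening: 0.0225
finger_force: 123.6
clock: 26.1
position: [0.4529, 0.1496, 0.1446]
tool_rot: [0.002, 0.95, -0.313, -0.003]
contact_force: [-0.3, -0.1, -4.0]
opening: 0.0226
finger_force: 123.5
```

```bash
python3 -m handwheel '[{"x":0,"y":0,"z":-20,"wx":0,"wy":0,"wz":0,"fingers":0},{"x":0,"y":0,"z":0,"wx":0,"wy":0,"wz":0,"fingers":0},{"x":0,"y":0,"z":27,"wx":0,"wy":0,"wz":0,"fingers":0}]'
python3 -m handwheel '[{"x":0,"y":0,"z":-10,"wx":0,"wy":0,"wz":0,"fingers":0},{"x":0,"y":0,"z":20,"wx":0,"wy":0,"wz":0,"fingers":0}]'
```

```text
clock: 26.4
position: [0.4576, 0.1521, 0.1475]
tool_rot: [-0.004, 0.95, -0.313, 0.003]
contact_force: [0.0, 0.2, -4.6]
opening: 0.0226
finger_force: 123.8
clock: 26.6
position: [0.4575, 0.1515, 0.1386]
tool_rot: [-0.003, 0.95, -0.313, 0.003]
contact_force: [-8.8, 11.6, 35.8]
opening: 0.0224
finger_force: 130.6
```

```bash
python3 -m handwheel '[{"x":0,"y":0,"z":-20,"wx":0,"wy":0,"wz":0,"fingers":0},{"x":-12,"y":0,"z":-35,"wx":0,"wy":0,"wz":0,"fingers":0},{"x":-10,"y":0,"z":-40,"wx":0,"wy":0,"wz":0,"fingers":0},{"x":0,"y":0,"z":0,"wx":0,"wy":0,"wz":0,"fingers":0},{"x":0,"y":0,"z":0,"wx":0,"wy":0,"wz":0,"fingers":0}]'
python3 chk.py pics/s9.png | tail -5
python3 - <<'E'
import cv2,numpy as np
from h import *
for f in ('s7','s8','s9'):
    I=cv2.imread(f'pics/{f}.png'); hsv=cv2.cvtColor(I[262:335,268:316],cv2.COLOR_BGR2HSV)
    m=hsv[...,1]<75; r=m[:,20:28].all(1); print(f,'crown top row',262+np.argmax(r),'arm row',262+np.argmax(m[:,2]), 'area-weighted rows', [int(m[i].sum()) for i in range(10,34)])
# mallet tilt: orange-brown handle bottom edge / head bottom edge in s9 via scene image
E
```

```text
clock: 27.1
position: [0.4377, 0.1642, 0.23]
tool_rot: [-0.002, 0.95, -0.313, 0.0]
contact_force: [0.4, 0.3, -4.7]
opening: 0.0229
finger_force: 127.6
crown shift 1 14 score 0.788
arm shift 3 12 score 0.718
tcp [0.4372 0.1639 0.2282]
mallet head shift -9 -13 score 0.816
mallet butt shift 3 6 score 0.793
s7 crown top row 274 arm row 292 area-weighted rows [0, 1, 10, 14, 16, 18, 20, 21, 23, 23, 24, 24, 24, 24, 24, 24, 24, 24, 24, 23, 28, 34, 33, 33]
s8 crown top row 288 arm row 305 area-weighted rows [0, 0, 0, 0, 0, 0, 0, 0, 0, 0, 0, 0, 0, 0, 0, 8, 12, 16, 18, 20, 22, 23, 23, 23]
s9 crown top row 288 arm row 305 area-weighted rows [0, 0, 0, 0, 0, 0, 0, 0, 0, 0, 0, 0, 0, 0, 0, 8, 12, 16, 18, 20, 22, 23, 23, 23]
```

No shift under a 40 N blow, so the holdfast is home. The mallet slipped about 0.25 rad head-up in the grip, so I'll level it with the tool and set it down at its old place.

```bash
python3 -m handwheel '[{"x":15,"y":-21,"z":0,"wx":0,"wy":0,"wz":0,"fingers":0},{"x":21,"y":-30,"z":0,"wx":0,"wy":0,"wz":0,"fingers":0},{"x":21,"y":-30,"z":0,"wx":0,"wy":0,"wz":0,"fingers":0},{"x":21,"y":-30,"z":0,"wx":0,"wy":0,"wz":0,"fingers":0},{"x":21,"y":-30,"z":0,"wx":0,"wy":0,"wz":0,"fingers":0},{"x":6,"y":-8,"z":0,"wx":0,"wy":0,"wz":0,"fingers":0},{"x":0,"y":0,"z":40,"wx":0,"wy":0,"wz":0,"fingers":0},{"x":0,"y":0,"z":40,"wx":0,"wy":0,"wz":0,"fingers":0},{"x":0,"y":0,"z":0,"wx":0,"wy":-0.12,"wz":0,"fingers":0},{"x":0,"y":0,"z":0,"wx":0,"wy":-0.13,"wz":0,"fingers":0},{"x":0,"y":0,"z":0,"wx":0,"wy":0,"wz":0,"fingers":0},{"x":0,"y":0,"z":0,"wx":0,"wy":0,"wz":0,"fingers":0}]'
python3 - <<'E'
from h import *
np.set_printoptions(precision=3,suppress=True)
p,r=tool();print(p,r.as_matrix())
print('shift to .05 above', r.as_matrix().T@(np.array([.606,.222,.045])-p)*1e3)
im=manip.get_image('scene')[:,:,::-1];cv2.imwrite('pics/s10.png',im)
# head bottom edge: light wood vs bench hard; report expected head centre and NCC with upright head from s0
a=cv2.imread('pics/scene0.png');t=a[225:288,333:383]
for ang in (-20,-15,-10,-5,0,5,10,15,20):
    M=cv2.getRotationMatrix2D((358,256),ang,1);w=cv2.warpAffine(a,M,(640,480))[228:285,336:380]
    m=cv2.matchTemplate(np.ascontiguousarray(im),w,cv2.TM_CCOEFF_NORMED);_,s,_,l=cv2.minMaxLoc(m);print(ang,round(s,3),l)
E
```

```text
clock: 28.35
position: [0.611, 0.2199, 0.1465]
tool_rot: [-0.039, 0.942, -0.312, -0.119]
contact_force: [-0.5, 0.4, -3.5]
opening: 0.0222
finger_force: 127.2
[0.611 0.22  0.146] [[ 0.777 -0.597 -0.2  ]
 [-0.578 -0.802  0.148]
 [-0.249  0.001 -0.969]]
shift to .05 above [20.155  1.182 99.58 ]
-20 0.901 (347, 164)
-15 0.904 (341, 12)
-10 0.93 (341, 257)
-5 0.966 (340, 257)
0 0.978 (336, 257)
5 0.977 (507, 400)
10 0.973 (508, 400)
15 0.953 (581, 389)
20 0.93 (585, 388)
```

```bash
python3 -m handwheel '[{"x":7.7,"y":0,"z":30,"wx":0,"wy":0,"wz":0,"fingers":0},{"x":7.7,"y":0,"z":30,"wx":0,"wy":0,"wz":0,"fingers":0},{"x":7.7,"y":0,"z":30,"wx":0,"wy":0,"wz":0,"fingers":0},{"x":2,"y":0,"z":8,"wx":0,"wy":0,"wz":0,"fingers":0},{"x":0,"y":0,"z":0,"wx":0,"wy":0,"wz":0,"fingers":0}]'
python3 -m handwheel '[{"x":1.3,"y":0,"z":5,"wx":0,"wy":0,"wz":0,"fingers":0},{"x":1.3,"y":0,"z":5,"wx":0,"wy":0,"wz":0,"fingers":0},{"x":0,"y":0,"z":0,"wx":0,"wy":0,"wz":0,"fingers":0}]'
python3 -m handwheel '[{"x":0.8,"y":0,"z":3,"wx":0,"wy":0,"wz":0,"fingers":0},{"x":0,"y":0,"z":0,"wx":0,"wy":0,"wz":0,"fingers":0}]'
```

```text
clock: 28.9
position: [0.6094, 0.2214, 0.0458]
tool_rot: [-0.039, 0.942, -0.31, -0.119]
contact_force: [1.3, 0.0, -3.3]
opening: 0.0226
finger_force: 127.0
clock: 29.2
position: [0.6107, 0.2216, 0.037]
tool_rot: [-0.04, 0.942, -0.311, -0.118]
contact_force: [-0.3, -0.3, -4.5]
opening: 0.0225
finger_force: 127.0
clock: 29.4
position: [0.6106, 0.2213, 0.0334]
tool_rot: [-0.04, 0.942, -0.311, -0.119]
contact_force: [0.5, 0.5, -3.9]
opening: 0.0227
finger_force: 127.0
```

```bash
python3 -m handwheel '[{"x":0.8,"y":0,"z":3,"wx":0,"wy":0,"wz":0,"fingers":0},{"x":0,"y":0,"z":0,"wx":0,"wy":0,"wz":0,"fingers":0}]'
python3 -m handwheel '[{"x":0.5,"y":0,"z":2,"wx":0,"wy":0,"wz":0,"fingers":0},{"x":0,"y":0,"z":0,"wx":0,"wy":0,"wz":0,"fingers":0}]'
python3 -m handwheel '[{"x":0.5,"y":0,"z":2,"wx":0,"wy":0,"wz":0,"fingers":0},{"x":0,"y":0,"z":0,"wx":0,"wy":0,"wz":0,"fingers":0}]'
```

```text
clock: 29.6
position: [0.6111, 0.2214, 0.031]
tool_rot: [-0.04, 0.942, -0.311, -0.118]
contact_force: [-2.2, 1.0, -0.9]
opening: 0.0226
finger_force: 127.6
clock: 29.8
position: [0.6112, 0.2217, 0.0302]
tool_rot: [-0.04, 0.942, -0.31, -0.118]
contact_force: [-3.7, 1.1, 4.3]
opening: 0.0223
finger_force: 128.5
clock: 30.0
position: [0.6113, 0.2219, 0.0294]
tool_rot: [-0.041, 0.943, -0.31, -0.117]
contact_force: [-7.1, 1.5, 9.3]
opening: 0.0226
finger_force: 129.2
```

```bash
python3 -m handwheel '[{"x":0,"y":0,"z":0,"wx":0,"wy":0,"wz":0,"fingers":60},{"x":0,"y":0,"z":0,"wx":0,"wy":0,"wz":0,"fingers":60},{"x":0,"y":0,"z":0,"wx":0,"wy":0,"wz":0,"fingers":60},{"x":0,"y":0,"z":0,"wx":0,"wy":0,"wz":0,"fingers":60},{"x":-3,"y":0,"z":-12,"wx":0,"wy":0,"wz":0,"fingers":60},{"x":-7.7,"y":0,"z":-30,"wx":0,"wy":0,"wz":0,"fingers":60},{"x":-7.7,"y":0,"z":-30,"wx":0,"wy":0,"wz":0,"fingers":60},{"x":-7.7,"y":0,"z":-30,"wx":0,"wy":0,"wz":0,"fingers":60},{"x":-7.7,"y":0,"z":-30,"wx":0,"wy":0,"wz":0,"fingers":60},{"x":0,"y":0,"z":0,"wx":0,"wy":0.12,"wz":0,"fingers":60},{"x":0,"y":0,"z":0,"wx":0,"wy":0.13,"wz":0,"fingers":60},{"x":0,"y":0,"z":0,"wx":0,"wy":0,"wz":0,"fingers":60},{"x":0,"y":0,"z":0,"wx":0,"wy":0,"wz":0,"fingers":60},{"x":0,"y":0,"z":0,"wx":0,"wy":0,"wz":0,"fingers":60}]'
python3 - <<'E'
from h import *
im=manip.get_image('scene')[:,:,::-1];cv2.imwrite('pics/s11.png',im);a=cv2.imread('pics/scene0.png')
im2=manip.get_image('scene')[:,:,::-1]
def tr(n,x0,y0,x1,y1,d=30,A=a):
    t=A[y0:y1,x0:x1];w=np.ascontiguousarray(im[y0-d:y1+d,x0-d:x1+d]);m=cv2.matchTemplate(w,t,cv2.TM_CCOEFF_NORMED);_,s,_,l=cv2.minMaxLoc(m);print(n,l[0]-d,l[1]-d,round(s,3))
tr('mallet head',328,220,388,292);tr('mallet handle',258,242,330,272)
tr('tape',408,312,466,364);tr('sanding',415,240,490,306);tr('chisel',212,205,352,230,20)
tr('template',150,305,230,370,10,cv2.imread('pics/s8.png'))
hsv=cv2.cvtColor(im[262:335,268:316],cv2.COLOR_BGR2HSV);m=hsv[...,1]<75;print('crown row',262+np.argmax(m[:,20:28].all(1)))
print('motion',np.abs(im.astype(int)-im2)[200:420,150:480].mean())
p,r=tool();print(p)
E
```

```text
clock: 31.4
position: [0.6111, 0.2212, 0.1636]
tool_rot: [-0.002, 0.95, -0.314, -0.0]
contact_force: [0.4, -0.3, 0.2]
opening: 0.0513
finger_force: 0.0
mallet head 3 -1 0.989
mallet handle 3 -2 0.958
tape 0 0 1.0
sanding 0 0 1.0
chisel 0 0 0.862
template 0 0 0.752
crown row 288
motion 0.736267217630854
[0.61140626 0.22083613 0.16317563]
```

```bash
python3 -c "
from rig import manip
print(manip.job_done())"
```

```text
the job is handed in; nothing more can be done
None
```

I handed the job in at about 31 s on the robot's clock; no verdict came back. By the last images and force readings, the template lies over both dogs, the holdfast is driven home on it by mallet blows, the mallet stands back on the bench, and the tape measure, sanding block and chisel have not moved. The foot's clamping force was inferred from the holdfast being home, not measured.

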